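Swing the work lamp over the plastered sample

TASK

Swing the stiff arm of the bench lamp round by its blue knob until the yellow lamp head is centred over the plastered sample board (the yellow-edged one, not the bare white tile), as nearly as the arm's swing allows, and leave it there. Do not shift the sample board or the tile.

Things in the scene. Friction and masses are not known exactly. Their poses are not given: they have to be found in the camera images.
- lamp_knob (a point): Blue upright round knob, 26 mm across, standing 50 mm clear on the yellow lamp head (100 mm across) at the free end of the lamp's level arm. Point: on the knob's axis, 24 mm below its top, 229 mm above the bench, straight above the head's centre. The arm, 240 mm from post axis to knob axis, turns level about the post only; about 4 N at the knob moves it and it stays where left.
- lamp_pivot (a point): Point on the vertical axis of the lamp's post about which the arm turns, 185 mm above the bench. The post's round dark foot, 124 mm across, is fixed. The arm turns 86 degrees either way from the middle of its range, which points roughly to the robot; sample and tile lie one on either side, well inside that range.
- sample_mid (a point): Centre of the top face of the plastered sample board: a loose flat board 150 x 120 mm, 12 mm thick, yellow edge all round with rough white plaster on top. It lies on the bench beneath the lamp's swing, to one side; its centre is 240 mm from the post axis to within 20 mm.
- tile_mid (a point): Centre of the top face of the bare white glazed tile: loose, 150 x 120 mm, 10 mm thick, plain white all over. It lies on the bench beneath the lamp's swing, on the other side of the lamp from the sample board. To be left alone.
Mind the look-alikes: they are no part of the job. Leave any black look-alike of the part that bears sample_mid alone.

How it is judged:
By the outcome, as a careful person would: the job done as asked, in the order asked, and still so for the second after the job is handed in, with the robot touching nothing.
It also fails if it takes over 35 s, if anything falls off the work surface, if the arm or the gripper's body presses on something with over 40 N, if the wrist force passes 120 N, or if a joint passes its speed limit or range.

ROBOT

A 6-joint arm with a two-finger parallel gripper is mounted at the origin on the work surface. World frame = base frame: x ahead of the robot, y to its left, z up, the work surface at z = 0. Lengths are in m, angles in rad, forces in N, time in s.
With the tool pointing down it reaches from about 0.3 to 0.875 m from the base axis. Payload 6.4 kg.
Tool frame: the origin (TCP) lies between the finger pads; the fingertips stand 11 mm ahead of it and the grasp point (between the pads) lies 8 mm behind it (ctrl.tcp_to_tips is the distance from the TCP to the fingertips, in m); x points along the fingers, z is the direction in which the jaws open and shut, and the axes are right-handed (so a half turn about x gives the same grasp; the last joint's range is limited). The gripper opens to 85 mm and grips with 20 to 120 N. Pads are 22 mm wide; open, the fingers measure 114 mm over their backs; the gripper's body (76 mm by 85 mm) begins 54 mm behind the grasp point. The pads swing forward as they close: fully open they stand 13 mm farther back than shut.
Start: joints at [1.027, 0.181, 1.607, -0, 1.354, -0.206], TCP at [0.191, 0.543, 0.242] pointing down, gripper open.
Joint ranges: [-2.99, 2.99], [-0.89, 2.07], [0.3, 2.58], [-1.14, 4.28], [0, 2.63], [-3.12, 3.12]. Speed limits (rad/s): [2.57, 2.57, 3.01, 3.14, 3.14, 3.14].

INTERFACE

Orientations are given as a unit quaternion [w, x, y, z].
In Python, from bench import ctrl, eyes, hand_in gives the robot as it stands. The module is installed in compiled form; this text tells all that it offers.
- The arm moves only by the tool step_arm, never from a script. Its arguments are lists of equal length, an entry for each row: "xyz": the shift along the world's x, y, z in mm, a list of three; "spin": the turn about the world's z in rad; "fingers": the opening in per cent of the stroke, from 0 (shut) to 100 (fully open). A call has 1 to 10 rows; each row is the pose to reach, as a shift and turn from the pose commanded when the call began; what a row does not reach only later rows make up. A row lasts 1/10 s, in which the tool goes at most 50 mm and 8.59 degrees, less where a joint would pass 70% of its speed; a pose out of reach is approached as far as the arm can. A call with a gripper value outside its range is refused whole. The fingers move at their own pace and stop on an object; the grip force is fixed at half the most. Time passes only in rows, so rows that repeat a pose let the fingers close. It gives the time, the measured TCP pose, the force and the opening at its end, in the units of the state.
- ctrl.get_obs(): the state, without advancing time (a new reading comes with each control period).
- eyes.camera(name): name is "scene" or "top" or "wrist"; returns the picture (400x640x3 uint8, red, green, blue); there is no depth.
- eyes.camera_model(name): a dict with "vertical_fov" (degrees; the focal length in pixels is half the picture's height over the tangent of half this angle, whatever the lens; pixels are square), "cx", "cy" (the principal point, pixels), "dist_coeffs" ([k1, k2, p1, p2, k3] as OpenCV has them; the pictures are not rectified), "pose" (4x4, takes a point from camera to world coordinates); the wrist camera has in their place "tool_from_camera" (4x4, takes a point from camera to tool coordinates, whose origin is the TCP and whose axes are the tool frame's). Camera axes: x right, y up, looking along -z (the intrinsics and any distortion apply to the point x, -y, -z); pixel columns grow to the right and rows downward; lengths in m; the calibration is good to about 2 mm. A picture is of the moment at which its call begins: read the wrist's pose just before it. camera_model takes no time and is no camera call.
- hand_in(): hands the job in, once; it reports no verdict.
The state is a dict: "time_s": time; "q": joint angles; "dq": joint speeds; "joint_efforts": joint torques, N m; "eef_pos": TCP position; "eef_rot": TCP orientation; "wrist_force": force on the tool from outside, world axes, zero at the start; "torque": the same for the moment, N m; "opening": opening from 0.0 (shut) to 1.0 (fully open).
Only numpy, scipy, OpenCV 4.12 (cv2) and the standard library are available. Lean on these libraries where they do the work, as an engineer would, in place of code of your own. Each camera call takes 0.05 s, during which the arm holds its last target.

## Working session

There is one attempt and no reset: what is moved stays moved. The work goes in short steps, Python scripts to look and compute and a tool call to move; the robot and the scene stay as the last step left them, time stands still between calls to the robot, and variables do not carry over. Pictures are saved under pics/ and viewed, and the job is handed in when it is done.

Besides the shell and the picture viewer there is one more tool, called by a JSON object that holds its "fn" and its "kwargs", one argument or row to a line. step_arm: Moves the arm, as the interface text tells. Its arguments: {"type":"object","properties":{"xyz":{"type":"array"},"spin":{"type":"array"},"fingers":{"type":"array"}},"required":["xyz","spin","fingers"]}

```bash
mkdir -p pics
cat > h.py <<'E'
import numpy as np, cv2
from bench import ctrl, eyes
def save(n,im): cv2.imwrite('pics/'+n+'.png',im[:,:,::-1])
def K(m):
    f=200/np.tan(np.radians(m['vertical_fov'])/2)
    return np.array([[f,0,m['cx']],[0,f,m['cy']],[0,0,1.]]),np.array(m['dist_coeffs'],float)
def ray(m,uv,pose=None):
    k,d=K(m); p=cv2.undistortPoints(np.array(uv,float).reshape(-1,1,2),k,d).reshape(-1,2)
    P=np.array(m['pose']) if pose is None else pose
    v=np.c_[p[:,0],-p[:,1],-np.ones(len(p))]@P[:3,:3].T
    return P[:3,3],v
def plane(m,uv,z,pose=None):
    o,v=ray(m,uv,pose); return o+v*((z-o[2])/v[:,2])[:,None]
def tri(o1,v1,o2,v2):
    v1=v1/np.linalg.norm(v1);v2=v2/np.linalg.norm(v2)
    A=np.c_[v1,-v2]; s=np.linalg.lstsq(A,o2-o1,rcond=None)[0]
    a=o1+s[0]*v1;b=o2+s[1]*v2; return (a+b)/2,np.linalg.norm(a-b)
E
python3 - <<'E'
from h import *
o=ctrl.get_obs(); print(o['time_s'],o['eef_pos'],o['eef_rot'])
for n in('scene','top'):
    im=eyes.camera(n); save(n+'0',im); np.save('pics/'+n+'0.npy',im)
    m=eyes.camera_model(n); print(n,m)
print(eyes.camera_model('wrist'))
E
```

```text
0.0 [0.19024616 0.54203832 0.24137564] [ 0.57635073 -0.40909869  0.57750932  0.40858425]
scene {'vertical_fov': 50.507218025050314, 'cx': 317.71648978074427, 'cy': 193.17705171898012, 'dist_coeffs': array([-0.09257928,  0.        ,  0.        ,  0.        ,  0.        ]), 'pose': array([[ 0.42197435, -0.78814342,  0.44807097,  1.03832895],
       [ 0.90652628,  0.36017657, -0.22018843, -0.21966187],
       [ 0.0121554 ,  0.49910198,  0.866458  ,  1.00656496],
       [ 0.        ,  0.        ,  0.        ,  1.        ]])}
top {'vertical_fov': 42.75551436489389, 'cx': 322.3337298899464, 'cy': 189.77710971467022, 'dist_coeffs': array([0.00901019, 0.        , 0.        , 0.        , 0.        ]), 'pose': array([[ 1.82124949e-02,  9.88672286e-01, -1.48981260e-01,
         4.06084474e-01],
       [-9.99832481e-01,  1.82804501e-02, -9.13333770e-04,
        -4.14680375e-03],
       [ 1.82045670e-03,  1.48972937e-01,  9.88839598e-01,
         1.21087141e+00],
       [ 0.00000000e+00,  0.00000000e+00,  0.00000000e+00,
         1.00000000e+00]])}
{'vertical_fov': 63.45159305429246, 'cx': 318.0817079129727, 'cy': 196.56008389383584, 'dist_coeffs': array([-0.05809929,  0.        ,  0.        ,  0.        ,  0.        ]), 'tool_from_camera': array([[-1.11389258e-04,  2.88029275e-01, -9.57621598e-01,
        -1.32878964e-01],
       [-9.94608861e-07,  9.57621603e-01,  2.88029277e-01,
         7.27870743e-02],
       [ 9.99999994e-01,  3.30358264e-05, -1.06382283e-04,
        -3.99416897e-04],
       [ 0.00000000e+00,  0.00000000e+00,  0.00000000e+00,
         1.00000000e+00]])}
```

View pics/scene0.png

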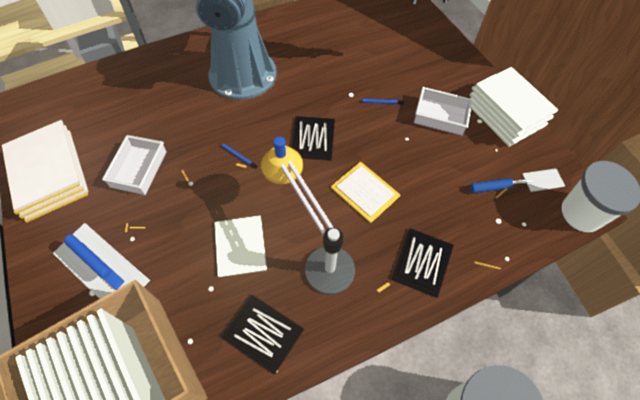

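View pics/top0.png

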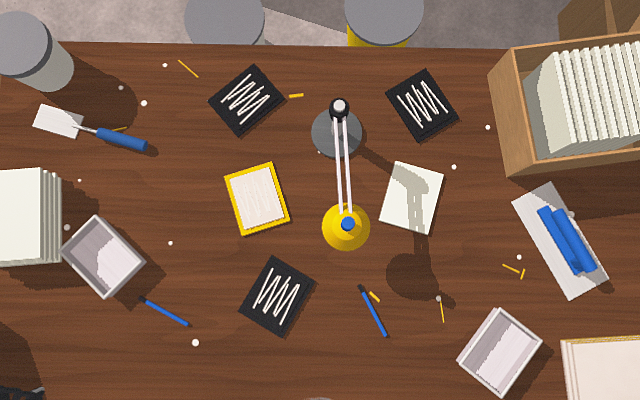

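The scene view shows the knob at (280,145), the post at (333,235), the sample board at (365,191) and the tile at (240,246). The top view shows the knob at (348,223), the post top at (339,106), the sample at (257,199) and the tile at (411,198).

Candidates in the top view:
- **Board:** yellow-edged board (257,199), bare tile (411,198), black boards with white strokes at (247,100), (423,104) and (278,296). I choose (257,199), with its yellow edge and plaster.
- **Knob:** blue knob on the yellow head (348,223), blue pens (373,310) and (165,311), trowel (120,138), blue float (570,240). I choose (348,223).

Run:
```python
from h import *
D={}
for n in('scene','top'):
    im=np.load('pics/%s0.npy'%n); hsv=cv2.cvtColor(im,cv2.COLOR_RGB2HSV)
    y=cv2.inRange(hsv,(20,130,110),(34,255,255)); b=cv2.inRange(hsv,(100,120,60),(125,255,255))
    for nm,mk in(('yel',y),('blue',b)):
        cs,_=cv2.findContours(mk,cv2.RETR_EXTERNAL,cv2.CHAIN_APPROX_NONE)
        for c in cs:
            if cv2.contourArea(c)>40:
                r=cv2.minAreaRect(c); print(n,nm,cv2.contourArea(c),np.round(r[0],1),np.round(r[1],1),r[2],cv2.boundingRect(c))
                D[n,nm,tuple(np.round(r[0]).astype(int))]=c
m=eyes.camera_model('top');im=np.load('pics/top0.npy')
s=np.load('pics/scene0.npy')
a=cv2.resize(im[80:260,200:460],None,fx=1.5,fy=1.5,interpolation=cv2.INTER_CUBIC)
a=cv2.resize(im[85:255,210:450],(400*24//17*1,400)); b_=cv2.resize(s[120:290,220:410],(800-a.shape[1]-0,int((800-a.shape[1])*170/190)))
cv2.imwrite('pics/c1.png',cv2.resize(im[85:255,210:450],(780,552),interpolation=cv2.INTER_CUBIC)[:,:,::-1])
cv2.imwrite('pics/c2.png',cv2.resize(s[120:290,220:410],(665,595),interpolation=cv2.INTER_CUBIC)[:,:,::-1])
```

```text
scene yel 85.0 [ 55.9 207.5] [ 3.5 68.5] 67.2490234375 (24, 193, 64, 29)
scene yel 50.0 [ 51.  203.6] [ 3.9 68.5] 67.03622436523438 (19, 189, 64, 30)
scene yel 60.5 [ 46.3 199.2] [ 3.5 70.2] 66.91486358642578 (14, 184, 65, 31)
scene yel 2100.5 [365.1 190.9] [57.5 40.9] 41.6335334777832 (331, 162, 69, 61)
scene yel 798.5 [281.9 165. ] [36.5 41.2] 81.8698959350586 (261, 146, 42, 38)
scene blue 793.0 [ 92.7 260.9] [71.8 12.4] 42.273685455322266 (64, 235, 60, 54)
scene blue 336.5 [491.  185.3] [ 9.3 42.3] 81.8698959350586 (470, 179, 43, 14)
scene blue 81.0 [236.6 153.9] [34.1  3.1] 33.6900634765625 (222, 144, 30, 20)
scene blue 159.0 [279.  146.5] [19. 10.] 90.0 (274, 137, 11, 20)
scene blue 91.0 [380. 101.] [36.   3.4] 2.38594388961792 (362, 99, 37, 5)
top yel 1651.5 [345.5 226.5] [47. 47.] 90.0 (322, 203, 48, 48)
top yel 3081.0 [256.3 198.3] [62.9 51.5] 72.6459732055664 (224, 161, 66, 75)
top yel 201.0 [358.3  42. ] [40.2 18.3] 34.87533187866211 (347, 23, 34, 24)
top blue 157.0 [166.3 312.5] [48.4  4.1] 29.05460548400879 (145, 300, 44, 26)
top blue 147.5 [373.9 313.8] [49.6  3.9] 62.10273361206055 (362, 292, 25, 45)
top blue 131.5 [347.5 223.5] [13. 13.] 90.0 (341, 217, 14, 14)
top blue 1627.5 [566.8 239. ] [80.  23.6] 59.21585464477539 (537, 206, 60, 69)
top blue 501.0 [121.4 138.8] [52.4 11. ] 16.699243545532227 (96, 128, 51, 23)
```

View pics/c1.png

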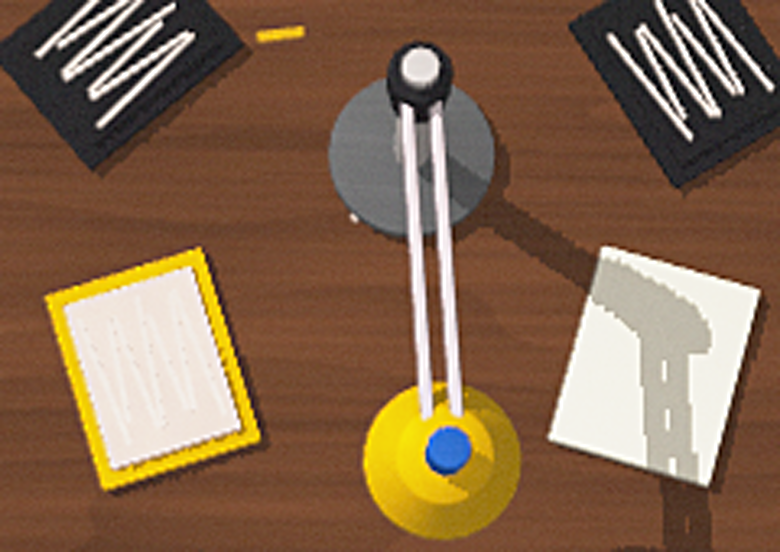

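View pics/c2.png

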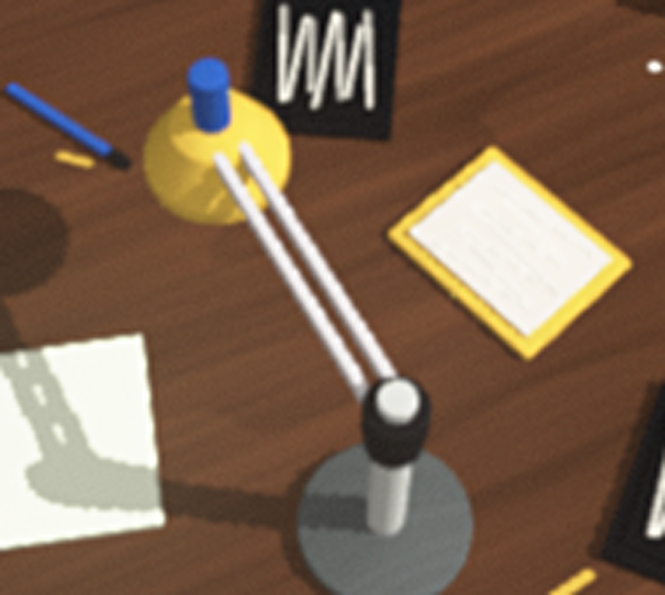

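Run:
```python
from h import *
T=eyes.camera_model('top');S=eyes.camera_model('scene')
def both(a,b,nm):
    o1,v1=ray(T,[a]);o2,v2=ray(S,[b]); p,e=tri(o1,v1[0],o2,v2[0]); print(nm,np.round(p,4),'gap',round(e,4)); return p
kt=both((347.9,223.5),(279.7,141.1),'knobtop'); pc=both((339.5,105.3),(333.4,234.6),'postcap')
# foot
print('foot',plane(T,[(210+411.5/3.25,85+155/3.247)],0.012),plane(S,[(220+386/3.5,120+520/3.5)],0.012))
for m,n,w in((T,'top',(256,198)),(S,'scene',(365,191))):
    im=np.load('pics/%s0.npy'%n); hsv=cv2.cvtColor(im,cv2.COLOR_RGB2HSV)
    y=cv2.inRange(hsv,(20,120,90),(34,255,255))
    cs,_=cv2.findContours(y,cv2.RETR_EXTERNAL,cv2.CHAIN_APPROX_NONE)
    c=[c for c in cs if cv2.contourArea(c)>1000 and cv2.pointPolygonTest(c,w,False)>0][0]
    q=cv2.approxPolyDP(c,6,True)[:,0]; P=plane(m,q,.012); 
    ctr=plane(m,c[:,0],.012)[:,:2]; r=cv2.minAreaRect((ctr*1000).astype(np.float32))
    print(n,q.tolist(),np.round(P[:,:2],4).tolist(),P[:,:2].mean(0),r)
    # white plaster centroid
    wm=np.zeros_like(y); cv2.drawContours(wm,[c],-1,255,-1); wm&=cv2.inRange(hsv,(0,0,120),(180,70,255))
    M=cv2.moments(wm,True); uv=(M['m10']/M['m00'],M['m01']/M['m00']); print(' plaster',uv,plane(m,[uv],.012))
    D=uv if n=='top' else D0; D0=D
    if n=='scene': both(D,uv,'plaster')
d=kt-pc; print('R',np.hypot(*d[:2]),np.degrees(np.arctan2(d[1],d[0])))
```

```text
knobtop [ 0.4886 -0.05    0.2478] gap 0.0056
postcap [ 0.7302 -0.0327  0.2152] gap 0.0044
foot [[ 0.72653881 -0.03496539  0.012     ]] [[ 0.7311969  -0.02920484  0.012     ]]
top [[271, 161], [224, 176], [242, 235], [289, 220]] [[0.6541, 0.121], [0.6155, 0.2317], [0.4762, 0.183], [0.5134, 0.074]] [0.56480542 0.15242438] ((564.3965454101562, 152.62957763671875), (150.801513671875, 120.5357666015625), 18.881364822387695)
 plaster (256.392183908046, 197.87586206896552) [[0.56444711 0.15262444 0.012     ]]
scene [[359, 162], [331, 188], [370, 222], [399, 194]] [[0.4802, 0.1826], [0.5243, 0.0729], [0.6597, 0.1207], [0.6183, 0.2332]] [0.57060753 0.15234731] ((570.1465454101562, 153.76339721679688), (152.8998565673828, 123.34091186523438), 19.007484436035156)
 plaster (365.23521320495183, 190.17400275103165) [[0.56928932 0.1548897  0.012     ]]
plaster [0.566  0.1552 0.0062] gap 0.0039
R 0.24218591187702945 -175.90524468959524
```

```bash
cat >> h.py <<'E'
from scipy.spatial.transform import Rotation as Ro
def tool(o):
    M=np.eye(4); w,x,y,z=o['eef_rot']; M[:3,:3]=Ro.from_quat([x,y,z,w]).as_matrix(); M[:3,3]=o['eef_pos']; return M
def wpose(): 
    return tool(ctrl.get_obs())@np.array(eyes.camera_model('wrist')['tool_from_camera'])
E
python3 - <<'E'
from h import *
M=tool(ctrl.get_obs()); print(M.round(3)); print('jaw yaw',np.degrees(np.arctan2(M[1,2],M[0,2])))
E
```

```text
[[-0.001 -0.943  0.331  0.19 ]
 [-0.001  0.331  0.943  0.542]
 [-1.     0.    -0.002  0.241]
 [ 0.     0.     0.     1.   ]]
jaw yaw 70.64557424831452
```

{"fn": "step_arm", "kwargs": {
  "xyz": [
    [0,0,50],
    [15,-30,90],
    [40,-75,95],
    [60,-120,95],
    [80,-160,95],
    [105,-205,95],
    [125,-250,95],
    [150,-295,95],
    [170,-340,95],
    [195,-385,95]
  ],
  "spin": [0,0.04,0.08,0.12,0.16,0.2,0.24,0.28,0.32,0.36],
  "fingers": [50,50,50,50,50,50,50,50,50,50]
}}

```text
time_s: 1.1
eef_pos: [0.3842, 0.1582, 0.3372]
eef_rot: [-0.494, 0.506, -0.494, -0.506]
wrist_force: [0.3, -0.2, 0.9]
opening: 0.498
```

{"fn": "step_arm", "kwargs": {
  "xyz": [
    [20,-40,0],
    [45,-85,0],
    [65,-130,0],
    [85,-170,0],
    [95,-190,0],
    [104,-208,0],
    [104,-208,0],
    [104,-208,0]
  ],
  "spin": [0.03,0.05,0.05,0.05,0.05,0.05,0.05,0.05],
  "fingers": [50,50,50,50,50,50,50,50]
}}

```text
time_s: 1.9
eef_pos: [0.4878, -0.0478, 0.3367]
eef_rot: [0.482, -0.517, 0.482, 0.518]
wrist_force: [-0.3, 1.0, 0.5]
opening: 0.5
```

Run:
```python
from h import *
o=ctrl.get_obs(); print(o['time_s'],o['eef_pos'],o['opening']); M=tool(o); print('yaw',np.degrees(np.arctan2(M[1,2],M[0,2])))
im=eyes.camera('wrist'); save('w1',im); np.save('pics/w1.npy',im)
```

```text
1.9 [ 0.48777169 -0.04779638  0.33674491] 0.5003282804883333
yaw 94.08753656166644
```

View pics/w1.png

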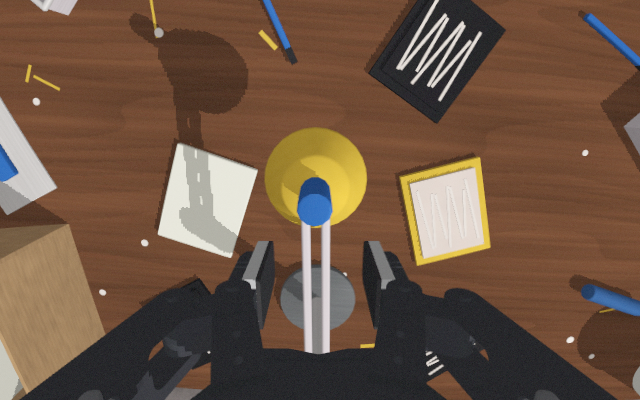

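The wrist view shows the knob top at (315,209), the sample at about (445,212), the tile at about (208,200) and the foot at about (318,297).

Run:
```python
from h import *
W=eyes.camera_model('wrist');P=wpose();im=np.load('pics/w1.npy')
T=eyes.camera_model('top');S=eyes.camera_model('scene')
ow,vw=ray(W,[(315,209)],P)
for m,uv in((T,(347.9,223.5)),(S,(279.7,141.1))):
    o,v=ray(m,[uv]); print('knob',tri(ow,vw[0],o,v[0]))
for z in(.248,.253): print(plane(W,[(315,209)],z,P), plane(T,[(347.9,223.5)],z), plane(S,[(279.7,141.1)],z))
hsv=cv2.cvtColor(im,cv2.COLOR_RGB2HSV); y=cv2.inRange(hsv,(20,120,90),(34,255,255))
cs,_=cv2.findContours(y,cv2.RETR_EXTERNAL,cv2.CHAIN_APPROX_NONE)
c=[c for c in cs if cv2.pointPolygonTest(c,(403,200),False)>=0 or (cv2.contourArea(c)>2000 and cv2.boundingRect(c)[0]>380)][0]
ctr=plane(W,c[:,0],.012,P)[:,:2]; print('sample',cv2.minAreaRect((ctr*1000).astype(np.float32)),cv2.boundingRect(c))
print('foot',plane(W,[(318,297)],.012,P))
```

```text
knob (array([ 0.48619955, -0.05097415,  0.26275992]), np.float64(0.001959449908419944))
knob (array([ 0.49069055, -0.04879459,  0.24954247]), np.float64(0.0021068591708962403))
[[ 0.49098421 -0.04980205  0.248     ]] [[ 0.4876982  -0.05266834  0.248     ]] [[ 0.48971763 -0.04739503  0.248     ]]
[[ 0.48927357 -0.04987867  0.253     ]] [[ 0.48727439 -0.05241638  0.253     ]] [[ 0.49333375 -0.04853051  0.253     ]]
sample ((564.2128295898438, 152.98324584960938), (151.88400268554688, 120.94821166992188), 19.080896377563477) (399, 157, 92, 109)
foot [[ 0.72352536 -0.03069829  0.012     ]]
```

{"fn": "step_arm", "kwargs": {
  "xyz": [
    [1,-1,-30],
    [1,-1,-60],
    [1,-1,-85],
    [1,-1,-100],
    [1,-1,-110],
    [1,-1,-110],
    [1,-1,-110],
    [1,-1,-110]
  ],
  "spin": [0,0,0,0,0,0,0,0],
  "fingers": [50,50,50,50,50,38,38,38]
}}

```text
time_s: 2.75
eef_pos: [0.4898, -0.049, 0.2286]
eef_rot: [-0.482, 0.519, -0.481, -0.517]
wrist_force: [0.2, -0.2, -0.1]
opening: 0.382
```

Run:
```python
from h import *
im=eyes.camera('wrist'); save('w2',im); print(ctrl.get_obs()['wrist_force'])
C=np.array([.729,-.032]);R=.24
a0=184.1
for a in np.linspace(184.1,131.2,15):
    t=np.radians(a); t0=np.radians(a0)
    d=R*np.array([np.cos(t)-np.cos(t0),np.sin(t)-np.sin(t0)])*1000
    print(round(a,1),d.round(0),round(np.radians(a-a0),2))
```

```text
[-0.85057837  0.20037978 -0.24843759]
184.1 [0. 0.] 0.0
180.3 [-1. 16.] -0.07
176.5 [-0. 32.] -0.13
172.8 [ 1. 47.] -0.2
169.0 [ 4. 63.] -0.26
165.2 [ 7. 78.] -0.33
161.4 [12. 94.] -0.4
157.6 [ 17. 108.] -0.46
153.9 [ 24. 123.] -0.53
150.1 [ 31. 137.] -0.59
146.3 [ 40. 150.] -0.66
142.5 [ 49. 163.] -0.73
138.8 [ 59. 175.] -0.79
135.0 [ 70. 187.] -0.86
131.2 [ 81. 198.] -0.92
```

View pics/w2.png

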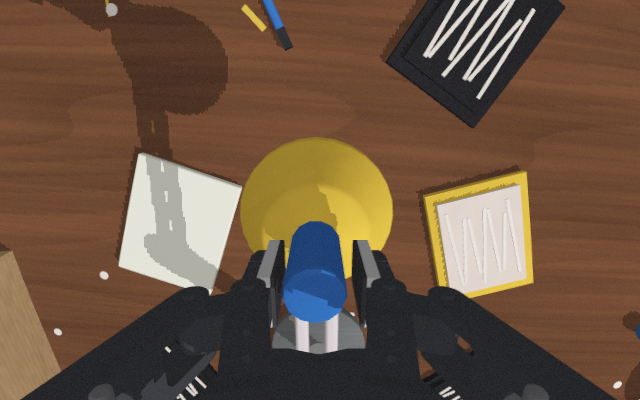

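The knob (315,295) stands between the pads with a small gap on each side. Now swing it.

{"fn": "step_arm", "kwargs": {
  "xyz": [
    [0,8,0],
    [-1,18,0],
    [0,32,0],
    [1,47,0],
    [4,63,0],
    [7,78,0],
    [12,94,0],
    [17,108,0],
    [24,123,0],
    [31,137,0]
  ],
  "spin": [-0.03,-0.08,-0.13,-0.2,-0.26,-0.33,-0.4,-0.46,-0.53,-0.59],
  "fingers": [38,38,38,38,38,38,38,38,38,38]
}}

```text
time_s: 3.8
eef_pos: [0.5208, 0.0875, 0.2285]
eef_rot: [0.612, -0.355, 0.612, 0.353]
wrist_force: [-0.3, -5.4, 0.7]
opening: 0.38
```

{"fn": "step_arm", "kwargs": {
  "xyz": [
    [4,6,0],
    [9,13,0],
    [13,20,0],
    [18,26,0],
    [23,32,0],
    [28,38,0],
    [33,44,0],
    [39,50,0],
    [39,50,0],
    [39,50,0]
  ],
  "spin": [-0.04,-0.07,-0.1,-0.14,-0.17,-0.2,-0.23,-0.27,-0.27,-0.27],
  "fingers": [38,38,38,38,38,38,38,38,38,38]
}}

```text
time_s: 4.8
eef_pos: [0.5594, 0.1381, 0.2277]
eef_rot: [0.654, -0.27, 0.653, 0.27]
wrist_force: [-0.4, -0.1, -0.6]
opening: 0.38
```

Run:
```python
from h import *
im=eyes.camera('wrist'); save('w3',im); np.save('pics/w3.npy',im)
im=eyes.camera('scene'); np.save('pics/scene1.npy',im); save('scene1',im)
```

```text
(no output)
```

View pics/w3.png

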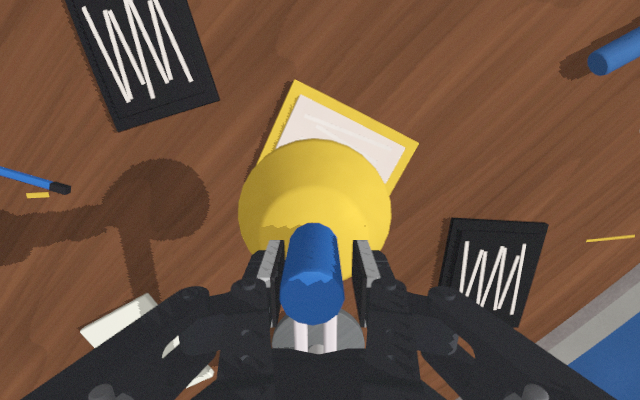

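View pics/scene1.png

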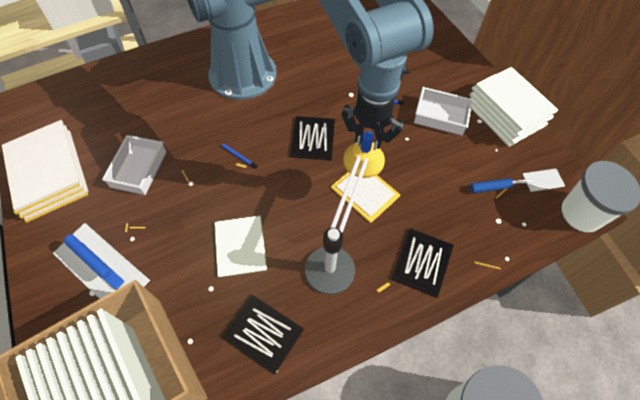

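{"fn": "step_arm", "kwargs": {
  "xyz": [
    [3,3,0],
    [7,7,0],
    [10,10,0],
    [13,12,0],
    [14,13,0],
    [14,13,0],
    [14,13,0]
  ],
  "spin": [-0.02,-0.04,-0.06,-0.08,-0.08,-0.08,-0.08],
  "fingers": [38,38,38,38,38,38,45]
}}

```text
time_s: 5.6
eef_pos: [0.5734, 0.1517, 0.2272]
eef_rot: [0.664, -0.243, 0.663, 0.244]
wrist_force: [-0.0, -0.1, -0.3]
opening: 0.447
```

{"fn": "step_arm", "kwargs": {
  "xyz": [
    [0,0,0],
    [0,0,30],
    [0,0,80],
    [-50,-10,110],
    [-100,-30,110],
    [-150,-50,110],
    [-200,-70,110],
    [-220,-80,110],
    [-220,-80,110]
  ],
  "spin": [0,0,0,0,0,0,0,0,0],
  "fingers": [50,50,50,50,50,50,50,50,50]
}}

```text
time_s: 6.5
eef_pos: [0.3501, 0.0706, 0.3377]
eef_rot: [0.665, -0.244, 0.663, 0.243]
wrist_force: [1.4, 1.0, 0.6]
opening: 0.498
```

Run:
```python
from h import *
for n in('top','scene','wrist'):
    P=wpose() if n=='wrist' else None
    im=eyes.camera(n); save(n+'2',im); np.save('pics/%s2.npy'%n,im)
    if P is not None: np.save('pics/P2.npy',P)
```

```text
(no output)
```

View pics/top2.png

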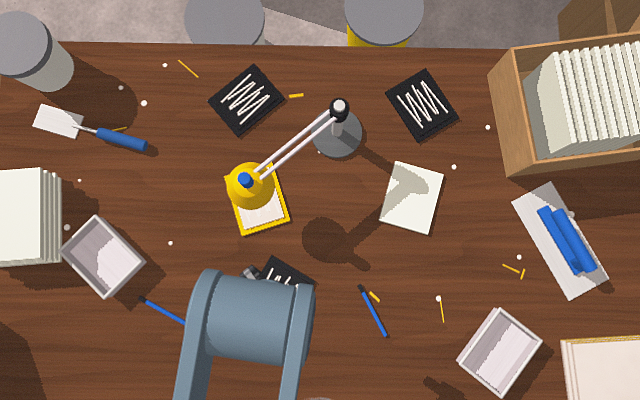

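View pics/wrist2.png

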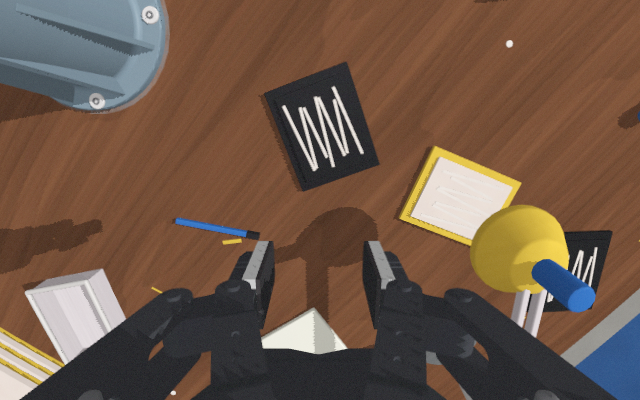

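View pics/scene2.png

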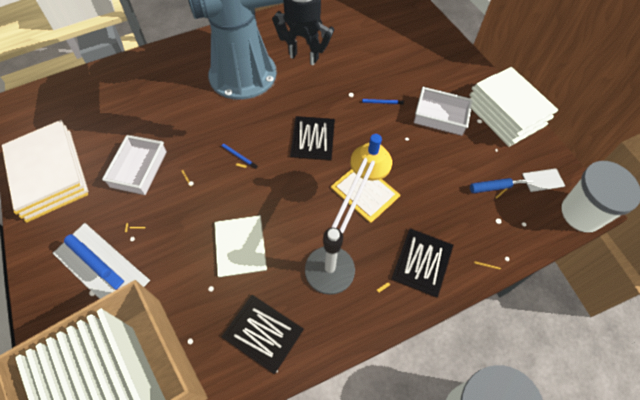

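Top view: head and knob (245,180) now stand over the sample, with parallax from the head's height. The sample and tile look unmoved. Measuring.

Run:
```python
from h import *
T=eyes.camera_model('top');S=eyes.camera_model('scene');W=eyes.camera_model('wrist')
t=np.load('pics/top2.npy');s=np.load('pics/scene2.npy');w=np.load('pics/wrist2.npy')
for n,im in(('top',t),('scene',s)):
    hsv=cv2.cvtColor(im,cv2.COLOR_RGB2HSV); b=cv2.inRange(hsv,(100,120,60),(125,255,255))
    cs,_=cv2.findContours(b,cv2.RETR_EXTERNAL,cv2.CHAIN_APPROX_NONE)
    for c in cs:
        if cv2.contourArea(c)>40: print(n,cv2.boundingRect(c))
cv2.imwrite('pics/d.png',np.hstack([cv2.resize(t[150:240,210:300],(400,400),interpolation=cv2.INTER_CUBIC),cv2.resize(s[125:215,325:415],(400,400),interpolation=cv2.INTER_CUBIC)])[:,:,::-1])
```

```text
top (145, 300, 40, 25)
top (362, 292, 25, 45)
top (537, 206, 60, 69)
top (238, 172, 15, 16)
top (96, 128, 51, 23)
scene (64, 235, 60, 54)
scene (470, 179, 43, 14)
scene (222, 144, 30, 20)
scene (369, 134, 13, 20)
scene (362, 99, 37, 5)
```

View pics/d.png

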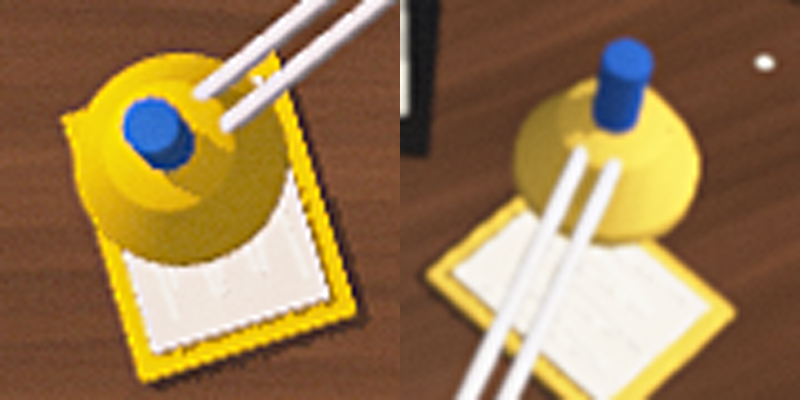

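Run:
```python
from h import *
T=eyes.camera_model('top');S=eyes.camera_model('scene');W=eyes.camera_model('wrist');P=np.load('pics/P2.npy')
a,b,c=[ray(T,[(244.2,178.4)]),ray(S,[(376.3,138.5)]),ray(W,[(581,297)],P)]
z=.253
ps=[o+v[0]*((z-o[2])/v[0,2]) for o,v in(a,b,c)]; print(np.round(ps,4))
print(tri(a[0],a[1][0],b[0],b[1][0]))
C0=plane(T,[(339.5,105.3)],.215)[0],plane(S,[(333.4,234.6)],.215)[0]; print('cap',C0)
# sample now in wrist/top/ scene: visible corners
q=np.array([(210+148/4.444,150+381/4.444),(210+355/4.444,150+313/4.444),(210+275/4.444,150+52/4.444),(210+64/4.444,150+118/4.444)])
print('top corners',plane(T,q,.012)[:,:2].round(4).tolist(),plane(T,q,.012)[:,:2].mean(0))
# per camera angular error about the pivot, each with own measurements
for nm,cap,k,sm in(('top',C0[0],ps[0],(.5646,.1526)),('scene',C0[1],ps[1],(.570,.154)),('mean',(C0[0]+C0[1])/2,np.mean(ps,0),(.566,.153))):
    cap=cap[:2];d=k[:2]-cap; e=np.array(sm)-cap
    print(nm,np.hypot(*d),np.hypot(*e),np.degrees(np.arctan2(d[1],d[0])),np.degrees(np.arctan2(e[1],e[0])))
```

```text
[[0.5695 0.1457 0.253 ]
 [0.5754 0.1499 0.253 ]
 [0.5699 0.1501 0.253 ]]
(array([0.57163654, 0.14928117, 0.24810608]), np.float64(0.006096335643672811))
cap (array([ 0.72940215, -0.03477137,  0.215     ]), array([ 0.73083922, -0.03057361,  0.215     ]))
top corners [[0.4746, 0.1799], [0.5124, 0.0719], [0.6524, 0.1189], [0.6142, 0.2306]] [0.56339939 0.15032366]
top 0.2410818636168583 0.24953512464122815 131.54134442444357 131.33318536127652
scene 0.2381943138779224 0.24481967777996322 130.72804970558792 131.06920750441083
mean 0.2407779437698915 0.24781015670368758 131.16976900370346 131.4742925479382
```

Run:
```python
from h import *
import bench
a=np.load('pics/scene0.npy').astype(int);b=np.load('pics/scene2.npy').astype(int)
d=abs(a-b).max(2); print('board lower part diff',np.percentile(d[190:222,360:402],[50,99]),'tile',np.percentile(d[215:275,214:230],[50,99]))
print(ctrl.get_obs()['time_s'],bench.hand_in())
```

```text
board lower part diff [1. 5.] tile [ 1. 76.]
the job is handed in; nothing more can be done
6.65 None
```

I caged the blue knob loosely between the partly open fingers and swung the lamp arm about 53° onto the yellow-edged sample board. Then I lifted clear and handed in at 6.65 s.

**Aim:** In the last pictures the knob points at 131.2° about the post and the sample centre at 131.5°. That is about 1 mm along the arc, and the single-camera estimates agree to within 0.4°. The sample centre lies about 7 mm further out than the head, at 248 mm from the post against 240 mm (7–8 mm in each single view), which the swing cannot correct.

**Forces:** The highest wrist force in the readings I took was about 5 N. Only end-of-move values are reported.

**Sample and tile:** The visible part of the sample board was unchanged between the before and after pictures. The matching check of the tile strip had an unchanged median, but its 99th percentile was 76. I took that to be the lamp's moved shadow and did not follow it up. In the top view the tile sits at the same pixels, and the gripper never came near it.

**Disagreements:** The cameras differ by about 4–6 mm in absolute position. A by-eye reading of the sample's corners after the move came out about 2.5 mm from the earlier contour measurement, which I put down to how I read the enlarged crop.

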